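# Heft two like tins and stow the full one in the niche

### The job

Of the two look-alike tins, find out by lifting which is the heavy one. Set the heavy one down on the stone sill before the niche, let go of it, then take it again by its near end and slide it straight into the niche until it meets the back wall; the light one must finish back in its own cradle. Leave the other kitchen things where they are.

Things in the scene. Friction and masses are not known exactly. Their poses are not given: they have to be found in the camera images.
- tin_1: closed aluminium tin, 160 long (its x) x 62 wide (y) x 60 high, flat lid, no knob, same either way round. Origin at the middle of its underside. It lies in cradle_1. The two tins look alike: one of them, either one, holds a block and weighs 0.6 to 0.9 kg in all, the other is nearly empty at 0.2 to 0.32 kg; both balance at their middle.
- tin_2: closed aluminium tin, 160 long (its x) x 62 wide (y) x 60 high, flat lid, no knob, same either way round. Origin at the middle of its underside. It lies in cradle_2. The two tins look alike: one of them, either one, holds a block and weighs 0.6 to 0.9 kg in all, the other is nearly empty at 0.2 to 0.32 kg; both balance at their middle.
- cradle_1: fixed wooden cradle of tin_1, 190 (x) x 90 (y), origin at the middle of its underside; its floor is 8 thick and walls rise to 62 above the bench round a space of 168 x 70. Each long side has an open finger notch 64 wide at its middle; elsewhere the walls leave only 4 mm beside the tin.
- cradle_2: fixed wooden cradle of tin_2, 190 (x) x 90 (y), origin at the middle of its underside; its floor is 8 thick and walls rise to 62 above the bench round a space of 168 x 70. Each long side has an open finger notch 64 wide at its middle; elsewhere the walls leave only 4 mm beside the tin.
- niche: fixed niche of brick and tile with a stone sill before it. Origin at bench height in the middle of the mouth; +x points into the niche, z up. The mouth at x = 0 is 84 wide (y) and 70 high above the slab. Above it the block is solid to 125 over the bench, 144 wide, 118 deep, and carries two cups.
- niche_sill (a point): middle of the open stone sill, on its top. Sill and niche floor are one flat slab 144 wide, its top 10 above the bench, from x = -190 (niche frame) to the back; this point is at x = -95. Sliding a tin on it takes 3 to 7 N.
- niche_back (a point): foot of the niche's inner back wall, at x = +98 in the niche frame, hidden under the block. A tin that is home has its end here, its middle at x = +18, and sticks out 62 from the mouth.
- cup_1: white ceramic cup, 64 across, 70 high, standing on top of the niche block; origin under its middle
- cup_2: white ceramic cup, 64 across, 70 high, standing on top of the niche block; origin under its middle
- pestle: hardwood pestle 190 long, lying on the stone grinding plate (200 x 130, 31 high); origin under its middle
- saucepan_lid: aluminium saucepan lid 170 across, 41 high with its black knob, lying on the bench; origin under its middle
- colander: red plastic colander 170 across, 80 high, 220 over its two grips; origin under its middle
- spoon: wooden spoon 200 long lying on the bench; origin under its middle
- mug: blue ceramic mug 80 across, 90 high with a handle; origin under its middle
Things that resemble listed ones, but are neither listed nor needed, are in the scene too. What is shaped like the tin_2 but yellow is not meant. What is shaped like the cradle_2 but pink is not meant.

How it is judged:
By the outcome, as a careful person would: the job done as asked, in the order asked, and still so for the second after the job is handed in, with the robot touching nothing.
It also fails if it takes over 61 s, if anything falls off the work surface, if the arm or the gripper's body presses on something with over 40 N, if the wrist force passes 120 N, or if a joint passes its speed limit or range.

### The arm

A 7-joint arm with a two-finger parallel gripper is mounted at the origin on the work surface. World frame = base frame: x ahead of the robot, y to its left, z up, the work surface at z = 0. Lengths are in m, angles in rad, forces in N, time in s.
With the tool pointing down it reaches from about 0.4 to 0.85 m from the base axis. Payload 4.5 kg.
Tool frame: the origin (TCP) lies midway between the tips of the shut fingers; the grasp point (between the pads) lies robot.grip_point_offset behind it (robot.grip_point_offset is the distance from the TCP to the grasp point, in m); z points along the fingers, y is the line along which they close (so a half turn about z gives the same grasp; the last joint's range is limited). The gripper opens to 85 mm and grips with 20 to 120 N. Pads are 22 mm wide; open, the fingers measure 114 mm over their backs; the gripper's body (76 mm by 85 mm) begins 54 mm behind the grasp point. The pads swing forward as they close: fully open they stand 13 mm farther back than shut.
Start: joints at [1.175, 0.689, -0.195, 1.565, 0.157, 0.902, -0.215], TCP at [0.26, -0.568, 0.231] pointing down, gripper open.
Joint ranges: [-3.01, 3.01], [-0.46, 2.08], [-1.47, 1.51], [0.13, 2.56], [-1, 4.14], [0.04, 2.09], [-2.66, 2.66]. Speed limits (rad/s): [2.57, 2.57, 3.14, 3.14, 3.14, 3.14, 3.14].

### API

Orientations are given as a unit quaternion [w, x, y, z].
In Python, from bench import observe, eyes, job_done, robot gives the robot as it stands. The module is installed in compiled form; this text tells all that it offers.
- The arm moves only by the tool send_rows, never from a script. Its argument "rows" is a list of rows, each a list of 7 numbers: the turn, a rotation vector about the tool's x, y, z in units of 2 pi rad (1.0 is 2 pi rad), then the shift along the tool's x, y, z in units of 300 mm (1.0 is 300 mm), then the opening, from 0 (shut) to 1 (fully open). In form: [[ax, ay, az, x, y, z, jaw], ...]. A call has 1 to 10 rows; each row is the pose to reach, as a shift and turn from the pose commanded when the call began, along the tool's axes at that moment, turning the shorter way round; what a row does not reach only later rows make up. A row lasts 1/12 s, in which the tool goes at most 41.7 mm and 7.16 degrees, less where a joint would pass 70% of its speed; a pose out of reach is approached as far as the arm can. A call with a number of a shift or a turn outside -1 to 1 is refused whole. A call with a gripper value outside its range is refused whole. The fingers move at their own pace and stop on an object; the grip force is fixed at half the most. Time passes only in rows, so rows that repeat a pose let the fingers close. It gives the time, the measured TCP pose, the force, the opening and the grip force at its end, in the units of the state.
- observe(): the state, without advancing time (a new reading comes with each control period).
- eyes.snapshot(name): name is "scene" or "top"; returns a dict with "frame" (420x560x3 uint8, red, green, blue), "vertical_fov" (degrees; the focal length in pixels is half the picture's height over the tangent of half this angle, whatever the lens; pixels are square), "cx", "cy" (the principal point, pixels), "rvec" (rotation vector, rad) and "tvec" (3), from world to camera coordinates, as OpenCV has them. Camera axes: x right, y down, z forward; pixel columns grow to the right and rows downward; lengths in m; the calibration is good to about 2 mm. A picture is of the moment at which its call begins. There is no depth.
- job_done(): hands the job in; it is judged then, once.
The state is a dict: "time_s": time; "joint_positions": joint angles; "dq": joint speeds; "joint_efforts": joint torques, N m; "ee_pos": TCP position; "ee_rot": TCP orientation; "force": force on the tool from outside, world axes, zero at the start; "wrist_torque": the same for the moment, N m; "grip_width": finger opening in m; "gripper_force": force on a finger pad.
Only numpy, scipy, OpenCV 4.12 (cv2) and the standard library are available. Lean on these libraries where they do the work, as an engineer would, in place of code of your own. Each camera call takes 0.05 s, during which the arm holds its last target. There are 200 camera calls.

## Working session

There is one attempt and no reset: what is moved stays moved. The work goes in short steps, Python scripts to look and compute and a tool call to move; the robot and the scene stay as the last step left them, time stands still between calls to the robot, and variables do not carry over. Pictures are saved under pics/ and viewed, at most 10 in all, crops included, and the job is handed in when it is done.

Besides the shell and the picture viewer there is one more tool, called after "Request:" as name(argument=value, ...), one argument or row to a line, values as JSON. send_rows: Moves the arm, as the interface text tells. Its arguments: {"type":"object","properties":{"rows":{"type":"array"}},"required":["rows"]}

```bash
mkdir -p pics
cat > h.py <<'E'
import numpy as np, cv2
from bench import observe, eyes, job_done, robot
def snap(n):
    s=eyes.snapshot(n); f=s["frame"]; H=f.shape[0]
    F=H/2/np.tan(np.radians(s["vertical_fov"])/2)
    K=np.array([[F,0,s["cx"]],[0,F,s["cy"]],[0,0,1]])
    R=cv2.Rodrigues(np.array(s["rvec"],float))[0]; t=np.array(s["tvec"],float).reshape(3)
    return f,K,R,t
def ray(c,u,v):
    f,K,R,t=c; o=-R.T@t; d=R.T@np.linalg.inv(K)@[u,v,1]; return o,d/np.linalg.norm(d)
def onz(c,u,v,z):
    o,d=ray(c,u,v); return o+d*(z-o[2])/d[2]
def tri(c1,p1,c2,p2):
    A=[];b=[]
    for c,p in((c1,p1),(c2,p2)):
        o,d=ray(c,*p); P=np.eye(3)-np.outer(d,d); A.append(P); b.append(P@o)
    return np.linalg.lstsq(np.vstack(A),np.hstack(b),rcond=None)[0]
def proj(c,X):
    f,K,R,t=c; p=K@(R@np.array(X)+t); return p[:2]/p[2]
E
python3 - <<'E'
from h import *
for n in("scene","top"):
    c=snap(n); cv2.imwrite(f"pics/{n}0.png",cv2.resize(c[0][:,:,::-1],(784,588),interpolation=cv2.INTER_CUBIC))
    np.savez(f"{n}.npz",f=c[0],K=c[1],R=c[2],t=c[3]); print(n,-c[2].T@c[3],c[1][0,0],c[1][:2,2])
o=observe(); print(o["ee_pos"],o["ee_rot"],o["force"],o["grip_width"],robot.grip_point_offset)
E
```

```text
scene [ 1.23226664 -1.1173264   0.9382732 ] 493.75719463232247 [279.30938469 206.83977673]
top [ 0.28926011 -0.01394746  1.32700963] 415.929042602099 [281.03890323 209.85680749]
[ 0.2601284  -0.5676478   0.23053774] [-8.12801327e-04  9.76995955e-01  2.13256164e-01 -2.29526032e-04] [-1.48613522 -0.37359094  0.35470454] 0.08545488938793418 0.0187
```

View pics/scene0.png

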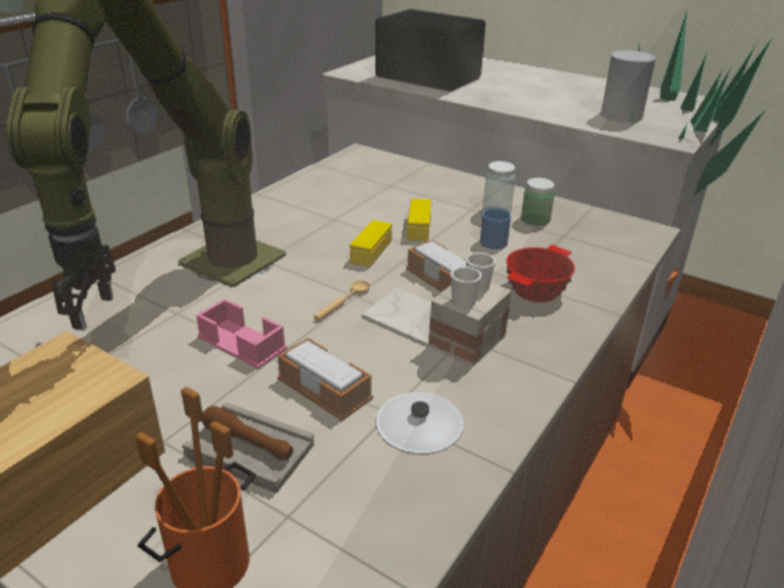

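View pics/top0.png

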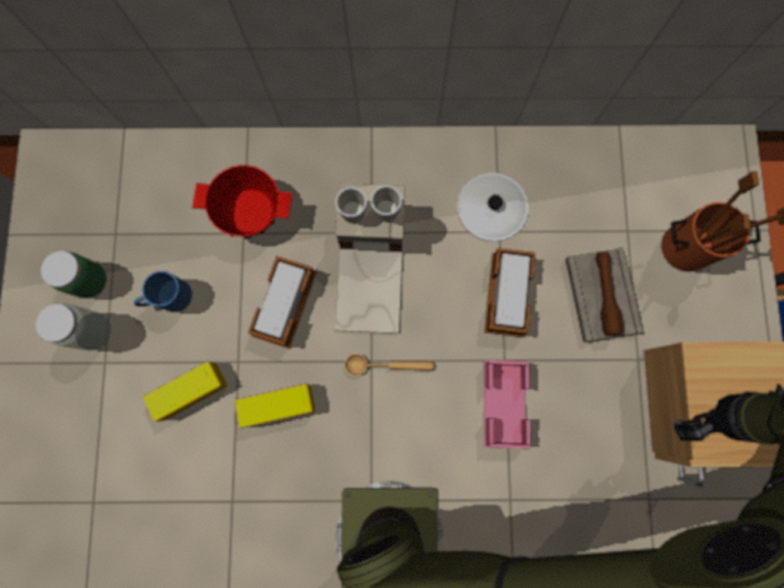

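The scene view shows the two silver tins in brown cradles at (325,370) and (440,262), and the niche at (470,310). In the top view they are at (512,292) and (282,302). The sill is at (370,285) with its mouth at about row 245. The lookalikes are the yellow tins and the pink cradle.

```bash
cat > m.py <<'E'
from h import *
def load(n):
    z=np.load(n+".npz"); return z["f"],z["K"],z["R"],z["t"]
T,S=load("top"),load("scene")
def lid(c,ctr,hw=45):
    f=c[0]; hsv=cv2.cvtColor(f,cv2.COLOR_RGB2HSV)
    x,y=int(ctr[0]/1.4),int(ctr[1]/1.4)
    b=f.astype(int); 
    m=((b[:,:,2]-b[:,:,0]>-4)&(b.sum(2)>390)).astype(np.uint8)
    w=np.zeros_like(m); w[y-hw:y+hw,x-hw:x+hw]=1; m&=w
    n,l,st,ce=cv2.connectedComponentsWithStats(m)
    k=l[y,x]; mm=(l==k).astype(np.uint8)
    cn=max(cv2.findContours(mm,0,2)[0],key=cv2.contourArea)
    return cn,f[y,x],k
if __name__=="__main__":
  for nm,pt,ps in(("R",(512,292),(325,370)),("L",(282,302),(440,262))):
    ct,a,k=lid(T,pt); cs,b,k2=lid(S,ps)
    rt=cv2.minAreaRect(ct); rs=cv2.minAreaRect(cs)
    print(nm,a,b,k,k2,rt,rs)
    X=np.array([onz(T,*p,.068) for p in cv2.boxPoints(rt)]); print(X.round(4))
    print("center z.068",onz(T,*rt[0],.068),"scene",onz(S,*rs[0],.068),"tri",tri(T,rt[0],S,rs[0]))
  a=cv2.resize(T[0][120:245,220:310,::-1],None,fx=4.5,fy=4.5,interpolation=2)
  b=cv2.resize(S[0][175:265,250:370,::-1],None,fx=3.3,fy=4.5*125/90*.75,interpolation=2)
  b=cv2.resize(S[0][170:270,250:370,::-1],None,fx=3.3,fy=3.3,interpolation=2)
  im=np.zeros((600,800,3),np.uint8); im[:a.shape[0],:a.shape[1]]=a; im[:b.shape[0],405:801][:, :395]=b[:,:395]; cv2.imwrite("pics/niche.png",im)
E
python3 m.py
```

```text
R [175 176 176] [200 201 199] 2 1 ((365.89215087890625, 206.6326141357422), (19.815101623535156, 50.10661315917969), 5.44033145904541) ((231.15447998046875, 260.2489013671875), (52.1476936340332, 16.902141571044922), 31.607501983642578)
[[ 0.4507 -0.2336  0.068 ]
 [ 0.607  -0.2542  0.068 ]
 [ 0.6005 -0.3153  0.068 ]
 [ 0.4445 -0.2934  0.068 ]]
center z.068 [ 0.52483683 -0.27403317  0.068     ] scene [ 0.53671789 -0.28205509  0.068     ] tri [ 0.5280184  -0.27464883  0.05895578]
L [177 176 176] [181 184 182] 1 1 ((199.0802764892578, 213.52919006347656), (18.966739654541016, 51.34688949584961), 19.983104705810547) ((316.0600280761719, 183.4199981689453), (36.600006103515625, 13.400001525878906), 36.869895935058594)
[[0.4426 0.2912 0.068 ]
 [0.5932 0.242  0.068 ]
 [0.5721 0.1862 0.068 ]
 [0.4225 0.2363 0.068 ]]
center z.068 [0.50679933 0.23914984 0.068     ] scene [0.51485124 0.22974592 0.068     ] tri [0.50844045 0.24091963 0.06051736]
```

View pics/niche.png

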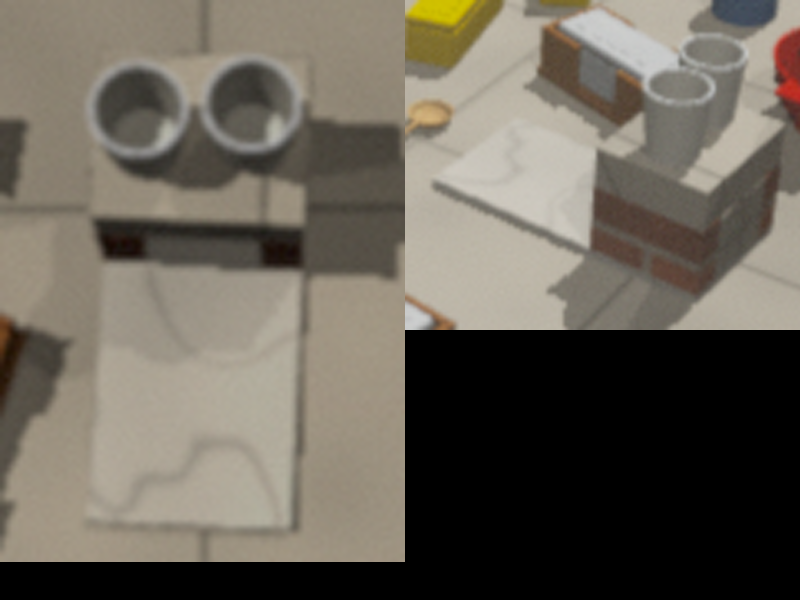

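The niche crop shows the slab's near corners at (87,521) and (293,530) and the mouth foot at (102,262)–(303,268) in the top view. In the scene view the slab corner is at (435,185), the mouth corner at (590,248) and the block's top front corner at (597,150).

```bash
cat > n.py <<'E'
from m import *
ct=lambda u,v:(220+u/4.5-.4,120+v/4.5-.4); cs=lambda u,v:(250+(u-405)/3.3-.35,170+v/3.3-.35)
A,B=ct(87,521),ct(293,530); C,D=ct(102,262),ct(303,268); E_,F_=ct(92,217),ct(303,226)
for n,p,z in(("nearL",A,.01),("nearR",B,.01),("mouthL",C,.01),("mouthR",D,.01),("topL",E_,.125),("topR",F_,.125)): print(n,onz(T,*p,z).round(4))
print("tri nearR",tri(T,B,S,cs(435,185)).round(4),"nearL",tri(T,A,S,cs(521,120)).round(4),"mouthR",tri(T,D,S,cs(590,248)).round(4),"topR",tri(T,F_,S,cs(597,150)).round(4))
# tin heights: rect of the scene lid, brighter threshold, corners against top-view rect corners
for nm,pt,ps in(("R",(512,292),(325,370)),("L",(282,302),(440,262))):
    rt=cv2.minAreaRect(lid(T,pt)[0]); P=cv2.boxPoints(rt)
    b=S[0].astype(int); x,y=int(ps[0]/1.4),int(ps[1]/1.4)
    for th in(480,520,550):
        m=((b[:,:,2]-b[:,:,0]>-8)&(b.sum(2)>th)).astype(np.uint8); l=cv2.connectedComponents(m)[1]; mm=(l==l[y,x]).astype(np.uint8)
        c=max(cv2.findContours(mm,0,2)[0],key=cv2.contourArea); q=cv2.approxPolyDP(cv2.convexHull(c),3,True)[:,0]
        print(nm,th,cv2.contourArea(c),q.tolist())
    for h in(.06,.068): print(h,[proj(S,onz(T,*p,h)).round(1).tolist() for p in P])
    im=cv2.resize(S[0][y-30:y+35,x-45:x+50,::-1],None,fx=4,fy=4,interpolation=2); cv2.imwrite(f"pics/_{nm}.png",im); print((x-45,y-30))
cv2.imwrite("pics/lids.png",np.hstack([cv2.imread("pics/_R.png"),cv2.imread("pics/_L.png")]))
E
python3 n.py
```

```text
nearL [0.4454 0.1219 0.01  ]
nearR [ 0.438  -0.0238  0.01  ]
mouthL [0.6341 0.1132 0.01  ]
mouthR [ 0.6286 -0.0325  0.01  ]
topL [0.6349 0.109  0.125 ]
topR [ 0.6277 -0.0312  0.125 ]
tri nearR [ 0.4415 -0.022  -0.001 ] nearL [0.4489 0.1247 0.0028] mouthR [ 0.6306 -0.0317  0.0074] topR [ 0.631  -0.0303  0.1183]
R 480 689.0 [[206, 252], [220, 244], [257, 267], [243, 276]]
R 520 666.0 [[206, 252], [220, 244], [256, 267], [242, 275]]
R 550 642.5 [[206, 252], [220, 244], [256, 267], [242, 275]]
0.06 [[218.4, 243.7], [257.7, 267.0], [242.4, 278.2], [203.3, 253.3]]
0.068 [[218.3, 241.2], [257.4, 264.2], [242.2, 275.2], [203.3, 250.7]]
(187, 234)
L 480 290.0 [[298, 177], [309, 173], [332, 186], [332, 190], [323, 197]]
L 520 276.0 [[298, 177], [309, 173], [332, 186], [332, 190], [323, 194]]
L 550 234221.0 [[559, 0], [559, 419], [0, 419], [0, 0]]
0.06 [[307.8, 172.8], [337.8, 190.4], [324.7, 195.4], [295.3, 177.2]]
0.068 [[307.4, 171.0], [337.3, 188.5], [324.2, 193.4], [295.0, 175.3]]
(269, 157)
```

View pics/lids.png

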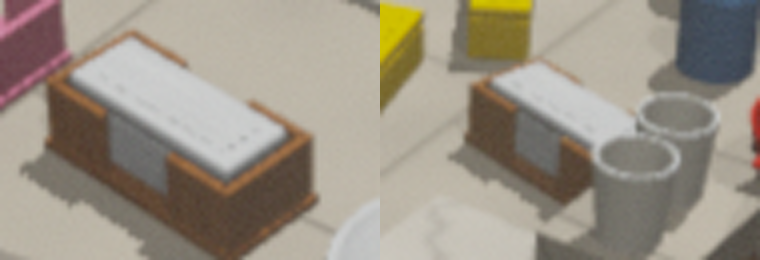

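The lids crop shows both tins seated between their cradle walls, with the finger notches open. Triangulated heights all come out about 7 mm low (lid 60 for 68, block 118 for 125), which is one constant camera bias, so the stated heights are consistent. Measured poses:

| Thing | Position (m) | Yaw |
|---|---|---|
| Right tin | (0.525, -0.274) | -7.5° |
| Left tin | (0.507, 0.239) | -18.3° |
| Niche mouth | (0.631, 0.040) | -2.7° |

```bash
cat > p.py <<'E'
import sys
from h import *
from scipy.spatial.transform import Rotation as Ro
def plan(*w):
    o=observe(); q=np.array(o["ee_rot"]); R0=Ro.from_quat(q[[1,2,3,0]]); p0=np.array(o["ee_pos"])
    print("t",round(o["time_s"],2),"at",p0.round(4),"yaw",round(np.degrees(np.arctan2(*R0.as_matrix()[[1,0],[0,0]])),2),"F",np.round(o["force"],2),"w",round(o["grip_width"],4),"gf",round(o["gripper_force"],1),"q7",round(o["joint_positions"][6],2))
    for x,y,z,yaw in w:
        T=Ro.from_euler("z",yaw,degrees=True)*Ro.from_euler("x",180,degrees=True)
        print(((R0.inv()*T).as_rotvec()/2/np.pi).round(4).tolist(),(R0.inv().apply(np.array([x,y,z])-p0)/.3).round(4).tolist())
if __name__=="__main__": plan(*[[float(v) for v in a.split(",")] for a in sys.argv[1:]])
E
python3 p.py .525,-.274,.2,-7.5 .525,-.274,.11,-7.5
```

```text
t 0.1 at [ 0.2601 -0.5676  0.2305] yaw 24.63 F [-1.49 -0.37  0.35] w 0.0855 gf 0.0 q7 -0.22
[-0.0003, 0.0001, 0.0892] [1.2105, -0.5217, 0.1025]
[-0.0003, 0.0001, 0.0892] [1.2105, -0.5212, 0.4025]
```

Request:
send_rows(
  rows=[
    [0,0,0.089,0.95,-0.41,0.05,1],
    [0,0,0.089,0.95,-0.41,0.05,1],
    [0,0,0.089,0.95,-0.41,0.05,1],
    [0,0,0.089,0.95,-0.41,0.05,1],
    [0,0,0.089,0.95,-0.41,0.05,1],
    [0,0,0.089,0.95,-0.41,0.05,1],
    [0,0,0.089,0.95,-0.41,0.05,1],
    [0,0,0.089,0.95,-0.41,0.05,1],
    [0,0,0.089,0.95,-0.41,0.05,1],
  ],
)

```text
time_s: 0.85
ee_pos: [0.4732, -0.3307, 0.2156]
ee_rot: [-0.002, 0.998, -0.059, 0.001]
force: [0.3, 0.0, 0.4]
grip_width: 0.0853
gripper_force: 0.0
```

```bash
python3 p.py .525,-.274,.11,-7.5
```

```text
t 0.85 at [ 0.4732 -0.3307  0.2156] yaw -6.79 F [0.29 0.02 0.38] w 0.0853 gf 0.0 q7 -1.15
[-0.0008, -0.0003, 0.002] [0.1484, -0.2066, 0.3534]
```

Request:
send_rows(
  rows=[
    [-0.0008,0,0.001,0.148,-0.207,0.15,1],
    [-0.0008,0,0.001,0.148,-0.207,0.15,1],
    [-0.0008,0,0.001,0.148,-0.207,0.353,1],
    [-0.0008,0,0.001,0.148,-0.207,0.353,1],
    [-0.0008,0,0.001,0.148,-0.207,0.353,1],
    [-0.0008,0,0.001,0.148,-0.207,0.353,1],
  ],
)

```text
time_s: 1.35
ee_pos: [0.5189, -0.2823, 0.1096]
ee_rot: [0.002, 0.998, -0.068, -0.002]
force: [-0.4, -0.8, 0.3]
grip_width: 0.0854
gripper_force: 0.0
```

```bash
python3 p.py .525,-.274,.065,-7.5 .525,-.274,.025,-7.5
python3 - <<'E'
from h import *
s=snap("scene");t=snap("top")
X=np.array(observe()["ee_pos"]); pu=proj(t,X); pv=proj(s,X); print(pu,pv)
a=cv2.resize(t[0][155:255,315:415,::-1],(400,400),interpolation=2)
b=cv2.resize(s[0][200:300,180:280,::-1],(400,400),interpolation=2)
cv2.imwrite("pics/g1.png",np.hstack([a,b]))
E
```

```text
t 1.35 at [ 0.5189 -0.2823  0.1096] yaw -7.83 F [-0.35 -0.84  0.26] w 0.0854 gf 0.0 q7 -1.28
[0.0008, 0.0005, -0.0009] [0.0167, -0.0309, 0.1484]
[0.0008, 0.0005, -0.0009] [0.0171, -0.0316, 0.2818]
[372.09298833 205.27721254] [225.66419619 245.92527203]
```

View pics/g1.png

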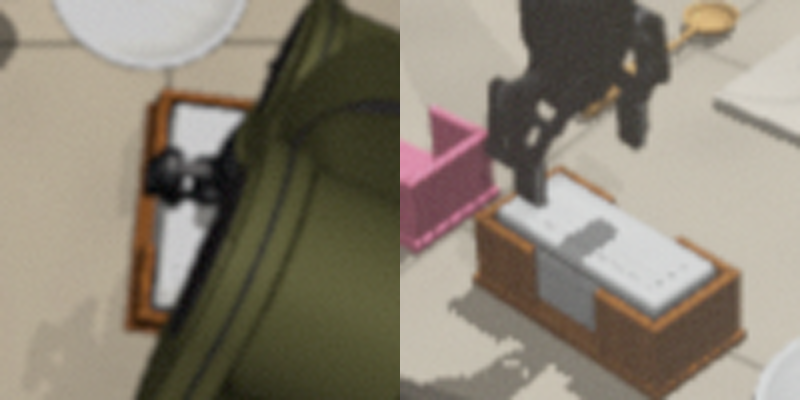

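The picture shows the open fingers straddling the right tin, about 8 mm off-centre, so I correct that and descend.

Request:
send_rows(
  rows=[
    [0.0008,0.0005,-0.0009,0.017,-0.031,0,1],
    [0.0008,0.0005,-0.0009,0.017,-0.031,0.08,1],
    [0.0008,0.0005,-0.0009,0.017,-0.031,0.15,1],
    [0.0008,0.0005,-0.0009,0.017,-0.031,0.2,1],
    [0.0008,0.0005,-0.0009,0.017,-0.031,0.24,1],
    [0.0008,0.0005,-0.0009,0.017,-0.031,0.28,1],
    [0.0008,0.0005,-0.0009,0.017,-0.031,0.28,1],
    [0.0008,0.0005,-0.0009,0.017,-0.031,0.28,1],
  ],
)

```text
time_s: 2.12
ee_pos: [0.5268, -0.2737, 0.0266]
ee_rot: [0.0, 0.998, -0.065, 0.002]
force: [0.9, -0.2, 0.9]
grip_width: 0.0854
gripper_force: 0.0
```

```bash
python3 p.py .525,-.274,.025,-7.5
```

```text
t 2.12 at [ 0.5268 -0.2737  0.0266] yaw -7.45 F [ 0.88 -0.23  0.88] w 0.0854 gf 0.0 q7 -1.29
[0.0, -0.0006, 0.0001] [-0.0059, 0.0018, 0.0053]
```

No contact. Closing now.

Request:
send_rows(
  rows=[
    [0,0,0,0,0,0,0],
    [0,0,0,0,0,0,0],
    [0,0,0,0,0,0,0],
    [0,0,0,0,0,0,0],
    [0,0,0,0,0,0,0],
    [0,0,0,0,0,0,0],
    [0,0,0,0,0,0,0],
    [0,0,0,0,0,0,0],
  ],
)

```text
time_s: 2.78
ee_pos: [0.5274, -0.2742, 0.0276]
ee_rot: [0.001, 0.998, -0.065, 0.003]
force: [0.5, 0.4, 6.3]
grip_width: 0.0613
gripper_force: 66.5
```

```bash
python3 p.py
```

```text
t 2.78 at [ 0.5274 -0.2742  0.0276] yaw -7.46 F [0.46 0.45 6.27] w 0.0613 gf 66.5 q7 -1.29
```

Request:
send_rows(
  rows=[
    [0,0,0,0,0,-0.03,0],
    [0,0,0,0,0,-0.07,0],
    [0,0,0,0,0,-0.12,0],
    [0,0,0,0,0,-0.18,0],
    [0,0,0,0,0,-0.24,0],
    [0,0,0,0,0,-0.3,0],
    [0,0,0,0,0,-0.35,0],
    [0,0,0,0,0,-0.35,0],
    [0,0,0,0,0,-0.35,0],
    [0,0,0,0,0,-0.35,0],
  ],
)

```text
time_s: 3.62
ee_pos: [0.5256, -0.2732, 0.1309]
ee_rot: [-0.0, 0.998, -0.065, 0.001]
force: [-0.2, -0.4, -3.3]
grip_width: 0.061
gripper_force: 65.8
```

Request:
send_rows(
  rows=[
    [0,0,0,0,0,0,0],
    [0,0,0,0,0,0,0],
  ],
)

```text
time_s: 3.78
ee_pos: [0.5255, -0.2732, 0.1303]
ee_rot: [-0.0, 0.998, -0.065, 0.001]
force: [0.3, -0.5, -2.5]
grip_width: 0.0618
gripper_force: 65.8
```

```bash
python3 p.py .55,-.1,.135,-5 .540,.044,.135,-2.7
```

```text
t 3.78 at [ 0.5255 -0.2732  0.1303] yaw -7.44 F [ 0.28 -0.45 -2.49] w 0.0618 gf 65.8 q7 -1.28
[-0.0001, -0.0002, -0.0068] [0.0061, -0.583, -0.0153]
[-0.0001, -0.0002, -0.0132] [-0.0891, -1.0547, -0.0151]
```

The right tin weighs about 0.3 kg, so it is the light one. It goes back the same way.

Request:
send_rows(
  rows=[
    [0,0,0,0,0,0.06,0],
    [0,0,0,0,0,0.13,0],
    [0,0,0,0,0,0.2,0],
    [0,0,0,0,0,0.26,0],
    [0,0,0,0,0,0.3,0],
    [0,0,0,0,0,0.325,0],
    [0,0,0,0,0,0.34,0],
    [0,0,0,0,0,0.346,0],
    [0,0,0,0,0,0.346,0],
    [0,0,0,0,0,0.346,0],
  ],
)

```text
time_s: 4.62
ee_pos: [0.5273, -0.274, 0.0283]
ee_rot: [0.0, 0.998, -0.065, 0.002]
force: [0.5, 0.2, -2.7]
grip_width: 0.0613
gripper_force: 65.7
```

```bash
python3 p.py
```

```text
t 4.62 at [ 0.5273 -0.274   0.0283] yaw -7.45 F [ 0.55  0.15 -2.66] w 0.0613 gf 65.7 q7 -1.29
```

Request:
send_rows(
  rows=[
    [0,0,0,0,0,0.004,0],
    [0,0,0,0,0,0.008,0],
    [0,0,0,0,0,0.008,0.25],
    [0,0,0,0,0,0.008,1],
    [0,0,0,0,0,0.008,1],
    [0,0,0,0,0,0.008,1],
    [0,0,0,0,0,0.008,1],
    [0,0,0,0,0,0.008,1],
  ],
)

```text
time_s: 5.28
ee_pos: [0.5266, -0.2737, 0.025]
ee_rot: [0.0, 0.998, -0.065, 0.002]
force: [-0.3, -0.3, 0.4]
grip_width: 0.0855
gripper_force: 0.0
```

```bash
python3 p.py .525,-.274,.12,-7.5 .525,-.274,.25,-7.5
```

```text
t 5.28 at [ 0.5266 -0.2737  0.025 ] yaw -7.45 F [-0.35 -0.33  0.39] w 0.0855 gf 0.0 q7 -1.29
[0.0, -0.0005, 0.0001] [-0.0042, 0.0017, -0.3166]
[0.0, -0.0005, 0.0001] [-0.0029, 0.0018, -0.7499]
```

Request:
send_rows(
  rows=[
    [0,0,0,0,0,-0.05,1],
    [0,0,0,0,0,-0.12,1],
    [0,0,0,0,0,-0.22,1],
    [0,0,0,0,0,-0.35,1],
    [0,0,0,0,0,-0.48,1],
    [0,0,0,0,0,-0.61,1],
    [0,0,0,0,0,-0.75,1],
    [0,0,0,0,0,-0.75,1],
    [0,0,0,0,0,-0.75,1],
  ],
)

```text
time_s: 6.03
ee_pos: [0.5274, -0.2744, 0.2529]
ee_rot: [0.001, 0.998, -0.065, 0.004]
force: [0.2, 0.2, -0.7]
grip_width: 0.0855
gripper_force: 0.0
```

```bash
python3 p.py .507,.0,.25,-13 .507,.239,.25,-18.5
python3 - <<'E'
from m import *
t=snap("top"); rt=cv2.minAreaRect(lid(t,(282,302))[0]); print(rt,onz(t,*rt[0],.068))
E
```

```text
t 6.03 at [ 0.5274 -0.2744  0.2529] yaw -7.46 F [ 0.24  0.22 -0.74] w 0.0855 gf 0.0 q7 -1.28
[0.0002, -0.0015, 0.0154] [-0.1862, -0.898, 0.0062]
[0.0002, -0.0015, 0.0307] [-0.2897, -1.6879, 0.0038]
((199.11312866210938, 213.68325805664062), (19.642044067382812, 51.5267333984375), 19.653823852539062) [0.50631834 0.23903516 0.068     ]
```

Request:
send_rows(
  rows=[
    [0,-0.001,0.015,-0.19,-0.9,0,1],
    [0,-0.001,0.015,-0.19,-0.9,0,1],
    [0,-0.001,0.015,-0.19,-0.9,0,1],
    [0,-0.001,0.015,-0.19,-0.9,0,1],
    [0,-0.001,0.015,-0.19,-0.9,0,1],
    [0,-0.001,0.015,-0.19,-0.9,0,1],
    [0,-0.001,0.015,-0.19,-0.9,0,1],
    [0,-0.001,0.015,-0.19,-0.9,0,1],
    [0,-0.001,0.015,-0.19,-0.9,0,1],
    [0,-0.001,0.015,-0.19,-0.9,0,1],
  ],
)

```text
time_s: 6.92
ee_pos: [0.5036, 0.0005, 0.2488]
ee_rot: [0.001, 0.994, -0.112, -0.003]
force: [-0.7, -1.2, -0.5]
grip_width: 0.0853
gripper_force: 0.0
```

```bash
python3 p.py .507,.239,.25,-18.5 .507,.239,.12,-18.5
```

```text
t 6.92 at [5.036e-01 5.000e-04 2.488e-01] yaw -12.89 F [-0.66 -1.19 -0.53] w 0.0853 gf 0.0 q7 -1.83
[0.0003, 0.0008, 0.0156] [-0.1663, -0.7774, -0.0047]
[0.0003, 0.0008, 0.0156] [-0.164, -0.7783, 0.4286]
```

Request:
send_rows(
  rows=[
    [0.0003,0.0008,0.016,-0.165,-0.778,0,1],
    [0.0003,0.0008,0.016,-0.165,-0.778,0,1],
    [0.0003,0.0008,0.016,-0.165,-0.778,0,1],
    [0.0003,0.0008,0.016,-0.165,-0.778,0,1],
    [0.0003,0.0008,0.016,-0.165,-0.778,0,1],
    [0.0003,0.0008,0.016,-0.165,-0.778,0.1,1],
    [0.0003,0.0008,0.016,-0.165,-0.778,0.2,1],
    [0.0003,0.0008,0.016,-0.165,-0.778,0.32,1],
    [0.0003,0.0008,0.016,-0.165,-0.778,0.42,1],
    [0.0003,0.0008,0.016,-0.165,-0.778,0.42,1],
  ],
)

```text
time_s: 7.75
ee_pos: [0.5044, 0.2363, 0.1183]
ee_rot: [0.003, 0.987, -0.163, -0.003]
force: [-0.2, -0.3, -0.1]
grip_width: 0.0855
gripper_force: 0.0
```

Request:
send_rows(
  rows=[
    [0,0,0,0,0,0,1],
    [0,0,0,0,0,0,1],
  ],
)

```text
time_s: 7.92
ee_pos: [0.5092, 0.2391, 0.1252]
ee_rot: [-0.001, 0.987, -0.163, 0.002]
force: [0.6, 0.3, 0.8]
grip_width: 0.0852
gripper_force: 0.0
```

```bash
python3 p.py .507,.239,.026,-18.5
python3 - <<'E'
from h import *
s=snap("scene");t=snap("top")
print(proj(t,observe()["ee_pos"]),proj(s,observe()["ee_pos"]))
a=cv2.resize(t[0][165:265,150:250,::-1],(400,400),interpolation=2)
b=cv2.resize(s[0][120:220,265:365,::-1],(400,400),interpolation=2)
cv2.imwrite("pics/g2.png",np.hstack([a,b]))
E
```

```text
t 7.92 at [0.5092 0.2391 0.1252] yaw -18.75 F [0.58 0.3  0.83] w 0.0852 gf 0.0 q7 -2.3
[-0.0004, -0.0006, -0.0007] [-0.0079, 0.0035, 0.3307]
[194.92245726 209.30443275] [317.16611245 167.36583869]
```

View pics/g2.png

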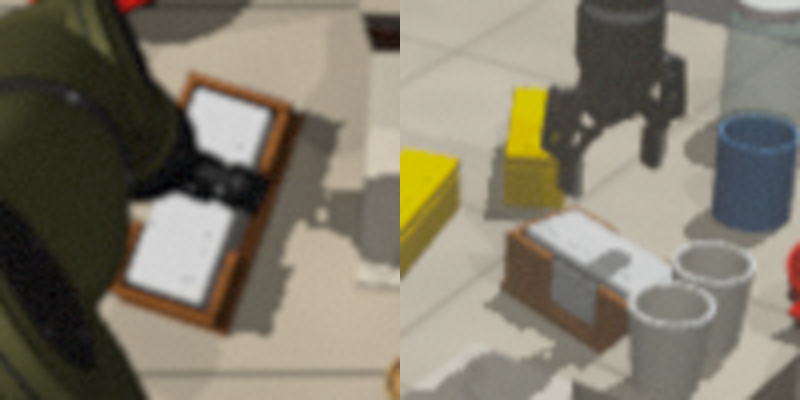

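The fingers are above the left tin's middle, lined up with its notches (top crop at about (225,185)). Descending.

Request:
send_rows(
  rows=[
    [0,0,0,-0.008,0,0.08,1],
    [0,0,0,-0.008,0,0.15,1],
    [0,0,0,-0.008,0,0.2,1],
    [0,0,0,-0.008,0,0.24,1],
    [0,0,0,-0.008,0,0.28,1],
    [0,0,0,-0.008,0,0.31,1],
    [0,0,0,-0.008,0,0.325,1],
    [0,0,0,-0.008,0,0.325,1],
  ],
)

```text
time_s: 8.68
ee_pos: [0.5054, 0.241, 0.0261]
ee_rot: [-0.001, 0.987, -0.162, 0.001]
force: [-0.4, -0.8, -0.5]
grip_width: 0.0856
gripper_force: 0.0
```

```bash
python3 p.py
```

```text
t 8.68 at [0.5054 0.241  0.0261] yaw -18.61 F [-0.35 -0.82 -0.45] w 0.0856 gf 0.0 q7 -2.29
```

Request:
send_rows(
  rows=[
    [0,0,0,0,0,0,0],
    [0,0,0,0,0,0,0],
    [0,0,0,0,0,0,0],
    [0,0,0,0,0,0,0],
    [0,0,0,0,0,0,0],
    [0,0,0,0,0,0,0],
    [0,0,0,0,0,0,0],
    [0,0,0,0,0,0,0],
  ],
)

```text
time_s: 9.35
ee_pos: [0.5061, 0.2412, 0.0275]
ee_rot: [-0.001, 0.987, -0.162, 0.002]
force: [-0.4, -1.0, 6.3]
grip_width: 0.0611
gripper_force: 68.5
```

```bash
python3 p.py
```

```text
t 9.35 at [0.5061 0.2412 0.0275] yaw -18.61 F [-0.39 -0.97  6.31] w 0.0611 gf 68.5 q7 -2.29
```

Request:
send_rows(
  rows=[
    [0,0,0,0,0,-0.03,0],
    [0,0,0,0,0,-0.07,0],
    [0,0,0,0,0,-0.12,0],
    [0,0,0,0,0,-0.18,0],
    [0,0,0,0,0,-0.24,0],
    [0,0,0,0,0,-0.3,0],
    [0,0,0,0,0,-0.35,0],
    [0,0,0,0,0,-0.35,0],
    [0,0,0,0,0,-0.35,0],
    [0,0,0,0,0,-0.35,0],
  ],
)

```text
time_s: 10.18
ee_pos: [0.5043, 0.2406, 0.1309]
ee_rot: [-0.0, 0.987, -0.162, 0.0]
force: [-0.7, 0.3, -8.3]
grip_width: 0.0615
gripper_force: 68.5
```

```bash
python3 p.py .536,.044,.13,-2.7
```

```text
t 10.18 at [0.5043 0.2406 0.1309] yaw -18.6 F [-0.7   0.31 -8.3 ] w 0.0615 gf 68.5 q7 -2.3
[-0.0, -0.0, -0.0442] [0.3093, 0.5875, 0.0027]
```

The left tin pulls about 8 N (roughly 0.8 kg), so it is the heavy one. I carry it over the sill.

```bash
python3 p.py .5335,.0442,.13,-2.65
```

```text
t 10.18 at [0.5043 0.2406 0.1309] yaw -18.6 F [-0.7   0.31 -8.3 ] w 0.0615 gf 68.5 q7 -2.3
[-0.0, -0.0, -0.0443] [0.3012, 0.5895, 0.0027]
```

Request:
send_rows(
  rows=[
    [0,0,-0.004,0.03,0.06,0,0],
    [0,0,-0.01,0.08,0.15,0,0],
    [0,0,-0.018,0.13,0.25,0,0],
    [0,0,-0.027,0.18,0.35,0,0],
    [0,0,-0.035,0.23,0.44,0,0],
    [0,0,-0.04,0.27,0.52,0,0],
    [0,0,-0.0443,0.3,0.584,0,0],
    [0,0,-0.0443,0.3,0.584,0,0],
    [0,0,-0.0443,0.3,0.584,0,0],
    [0,0,-0.0443,0.3,0.584,0,0],
  ],
)

```text
time_s: 11.02
ee_pos: [0.5339, 0.0467, 0.1305]
ee_rot: [-0.001, 1.0, -0.023, 0.0]
force: [0.9, 1.0, -7.7]
grip_width: 0.061
gripper_force: 69.5
```

```bash
python3 p.py .5335,.0442,.03,-2.65
python3 - <<'E'
from h import *
s=snap("scene");t=snap("top")
a=cv2.resize(t[0][145:245,215:315,::-1],(400,400),interpolation=2)
b=cv2.resize(s[0][150:250,240:340,::-1],(400,400),interpolation=2)
cv2.imwrite("pics/g3.png",np.hstack([a,b]))
E
```

```text
t 11.02 at [0.5339 0.0467 0.1305] yaw -2.66 F [ 0.89  0.95 -7.74] w 0.061 gf 69.5 q7 -1.84
[-0.0003, -0.0, -0.0] [-0.0011, 0.009, 0.3349]
```

View pics/g3.png

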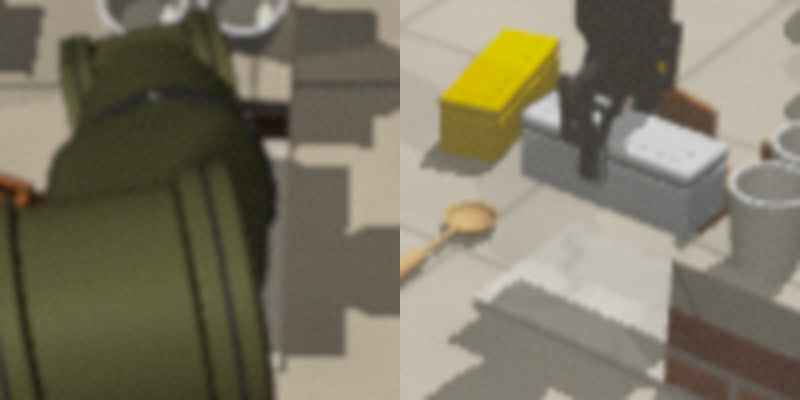

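The tin hangs level over the sill. I lower it gently.

Request:
send_rows(
  rows=[
    [0,0,0,0,0.007,0.06,0],
    [0,0,0,0,0.007,0.13,0],
    [0,0,0,0,0.007,0.2,0],
    [0,0,0,0,0.007,0.26,0],
    [0,0,0,0,0.007,0.3,0],
    [0,0,0,0,0.007,0.32,0],
    [0,0,0,0,0.007,0.327,0],
    [0,0,0,0,0.007,0.327,0],
    [0,0,0,0,0.007,0.327,0],
  ],
)

```text
time_s: 11.87
ee_pos: [0.5356, 0.0445, 0.0341]
ee_rot: [-0.001, 1.0, -0.023, 0.002]
force: [0.7, -0.2, -6.8]
grip_width: 0.0615
gripper_force: 69.9
```

Request:
send_rows(
  rows=[
    [0,0,0,0,0,0.003,0],
    [0,0,0,0,0,0.006,0],
    [0,0,0,0,0,0.006,0],
  ],
)

```text
time_s: 12.12
ee_pos: [0.5352, 0.0442, 0.032]
ee_rot: [-0.001, 1.0, -0.023, 0.002]
force: [0.4, -0.2, -8.4]
grip_width: 0.0613
gripper_force: 70.0
```

```bash
python3 p.py .5335,.0442,.03,-2.65
```

```text
t 12.12 at [0.5352 0.0442 0.032 ] yaw -2.67 F [ 0.37 -0.15 -8.41] w 0.0613 gf 70.0 q7 -1.85
[-0.0002, -0.0005, -0.0] [-0.0056, 0.0003, 0.0066]
```

Request:
send_rows(
  rows=[
    [0,0,0,0,0,0.004,0],
    [0,0,0,0,0,0.008,0],
    [0,0,0,0,0,0.01,0],
    [0,0,0,0,0,0.01,0],
  ],
)

```text
time_s: 12.45
ee_pos: [0.5351, 0.0442, 0.0295]
ee_rot: [-0.001, 1.0, -0.023, 0.002]
force: [-1.5, -1.3, 3.5]
grip_width: 0.061
gripper_force: 71.2
```

```bash
python3 p.py
```

```text
t 12.45 at [0.5351 0.0442 0.0295] yaw -2.67 F [-1.46 -1.32  3.54] w 0.061 gf 71.2 q7 -1.85
```

It is down on the slab. I release it, rise, and back away to look.

Request:
send_rows(
  rows=[
    [0,0,0,0,0,0,0.3],
    [0,0,0,0,0,0,1],
    [0,0,0,0,0,0,1],
    [0,0,0,0,0,0,1],
    [0,0,0,0,0,-0.05,1],
    [0,0,0,0,0,-0.13,1],
    [0,0,0,0,0,-0.23,1],
    [0,0,0,0,0,-0.35,1],
    [0,0,0,0,0,-0.35,1],
  ],
)

```text
time_s: 13.2
ee_pos: [0.5387, 0.0444, 0.139]
ee_rot: [-0.001, 1.0, -0.023, 0.007]
force: [-0.4, 0.2, -0.6]
grip_width: 0.0853
gripper_force: 0.0
```

Request:
send_rows(
  rows=[
    [0,0,0,-0.1,0.1,-0.1,1],
    [0,0,0,-0.1,0.2,-0.1,1],
    [0,0,0,-0.1,0.35,-0.1,1],
    [0,0,0,-0.1,0.48,-0.1,1],
    [0,0,0,-0.1,0.6,-0.1,1],
    [0,0,0,-0.1,0.7,-0.1,1],
    [0,0,0,-0.1,0.7,-0.1,1],
    [0,0,0,-0.1,0.7,-0.1,1],
  ],
)

```text
time_s: 13.87
ee_pos: [0.4945, -0.1669, 0.1631]
ee_rot: [-0.0, 1.0, -0.026, 0.001]
force: [0.2, 1.1, 0.1]
grip_width: 0.0855
gripper_force: 0.0
```

```bash
python3 p.py
python3 - <<'E'
from h import *
s=snap("scene");t=snap("top")
for n,c in(("top",t),("scene",s)): np.savez(n+"1.npz",f=c[0],K=c[1],R=c[2],t=c[3])
a=cv2.resize(t[0][140:240,220:320,::-1],(400,400),interpolation=2)
b=cv2.resize(s[0][160:260,245:345,::-1],(400,400),interpolation=2)
cv2.imwrite("pics/g4.png",np.hstack([a,b]))
print(proj(t,(.5335,.0442,.07)))
E
```

```text
t 13.87 at [ 0.4945 -0.1669  0.1631] yaw -2.95 F [0.22 1.15 0.09] w 0.0855 gf 0.0 q7 -1.5
[262.51219969 204.44450367]
```

View pics/g4.png

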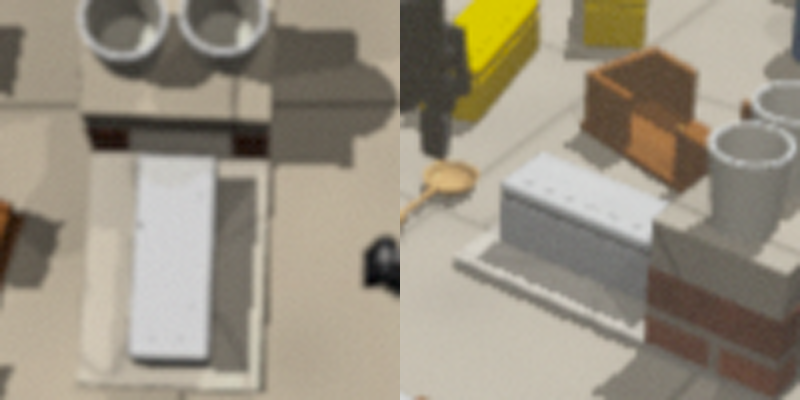

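The tin stands on the sill, free. Its lid spans crop (130–215, 155–360), in line with the mouth. Now I measure its offset from the niche axis.

```bash
python3 - <<'E'
from m import *
T=load("top1"); b=T[0].astype(int); m=((b[:,:,2]-b[:,:,0]>-3)&(b.sum(2)>460)).astype(np.uint8); l=cv2.connectedComponents(m)[1]; mm=(l==l[205,263]).astype(np.uint8)
c=max(cv2.findContours(mm,0,2)[0],key=cv2.contourArea); r=cv2.minAreaRect(c); print(r)
P=np.array([onz(T,*p,.07) for p in cv2.boxPoints(r)]); print(P.round(4)); C=P.mean(0)
a=np.radians(-2.65); ax=np.array([np.cos(a),np.sin(a)]); d=C[:2]-[.6313,.0397]
print("centre",C.round(4),"niche frame",d@ax,d@[-ax[1],ax[0]])
P=P[np.argsort(P[:,0])]; v=P[2:].mean(0)-P[:2].mean(0); print("yaw",np.degrees(np.arctan2(v[1],v[0])),np.linalg.norm(v))
E
python3 p.py .465,.0475,.16,-2.65 .465,.0475,.032,-2.65
```

```text
((262.84912109375, 205.5174560546875), (18.42698097229004, 45.79279327392578), 2.862405300140381)
[[0.4608 0.0746 0.07  ]
 [0.6041 0.0683 0.07  ]
 [0.6008 0.0111 0.07  ]
 [0.4576 0.0185 0.07  ]]
centre [0.5308 0.0431 0.07  ] niche frame -0.10050908721693533 -0.001217020153197477
yaw -2.73798613504639 0.14341219840264574
t 13.97 at [ 0.4951 -0.1632  0.1631] yaw -2.6 F [ 0.23  0.18 -0.56] w 0.0857 gf 0.0 q7 -1.5
[-0.0003, -0.0004, 0.0001] [-0.132, -0.6971, 0.0116]
[-0.0003, -0.0004, 0.0001] [-0.1331, -0.6961, 0.4382]
```

```bash
python3 p.py .4662,.0461,.16,-2.65 .4662,.0461,.034,-2.65
```

```text
t 13.97 at [ 0.4951 -0.1632  0.1631] yaw -2.6 F [ 0.23  0.18 -0.56] w 0.0857 gf 0.0 q7 -1.5
[-0.0003, -0.0004, 0.0001] [-0.1278, -0.6926, 0.0116]
[-0.0003, -0.0004, 0.0001] [-0.1289, -0.6917, 0.4316]
```

Request:
send_rows(
  rows=[
    [0,0,0,-0.05,-0.1,0,1],
    [0,0,0,-0.08,-0.22,0,1],
    [0,0,0,-0.12,-0.34,0,1],
    [0,0,0,-0.127,-0.46,0,1],
    [0,0,0,-0.127,-0.58,0,1],
    [0,0,0,-0.127,-0.66,0,1],
    [0,0,0,-0.127,-0.692,0,1],
    [0,0,0,-0.127,-0.692,0.05,1],
    [0,0,0,-0.127,-0.692,0.05,1],
    [0,0,0,-0.127,-0.692,0.05,1],
  ],
)

```text
time_s: 14.8
ee_pos: [0.4656, 0.0448, 0.1481]
ee_rot: [-0.0, 1.0, -0.023, 0.0]
force: [-0.3, -0.2, -0.0]
grip_width: 0.0854
gripper_force: 0.0
```

```bash
python3 p.py .4662,.0461,.034,-2.65
```

```text
t 14.8 at [0.4656 0.0448 0.1481] yaw -2.61 F [-0.28 -0.16 -0.03] w 0.0854 gf 0.0 q7 -1.86
[-0.0001, -0.0001, 0.0001] [0.0016, -0.0042, 0.3803]
```

Request:
send_rows(
  rows=[
    [0,0,0,0.001,-0.004,0.08,1],
    [0,0,0,0.001,-0.004,0.16,1],
    [0,0,0,0.001,-0.004,0.23,1],
    [0,0,0,0.001,-0.004,0.28,1],
    [0,0,0,0.001,-0.004,0.32,1],
    [0,0,0,0.001,-0.004,0.36,1],
    [0,0,0,0.001,-0.004,0.38,1],
    [0,0,0,0.001,-0.004,0.38,1],
    [0,0,0,0.001,-0.004,0.38,1],
  ],
)

```text
time_s: 15.55
ee_pos: [0.4672, 0.0457, 0.0347]
ee_rot: [-0.0, 1.0, -0.024, 0.001]
force: [-0.0, 0.7, 0.6]
grip_width: 0.0858
gripper_force: 0.0
```

Request:
send_rows(
  rows=[
    [0,0,0,0,0,0,0],
    [0,0,0,0,0,0,0],
    [0,0,0,0,0,0,0],
    [0,0,0,0,0,0,0],
    [0,0,0,0,0,0,0],
    [0,0,0,0,0,0,0],
    [0,0,0,0,0,0,0],
    [0,0,0,0,0,0,0],
  ],
)

```text
time_s: 16.22
ee_pos: [0.4676, 0.0462, 0.0355]
ee_rot: [-0.001, 1.0, -0.023, 0.002]
force: [-0.5, -0.7, 5.9]
grip_width: 0.0614
gripper_force: 65.4
```

```bash
python3 p.py .5773,.041,.034,-2.65
```

```text
t 16.22 at [0.4676 0.0462 0.0355] yaw -2.64 F [-0.54 -0.69  5.92] w 0.0614 gf 65.4 q7 -1.88
[-0.0002, -0.0006, 0.0] [0.3661, 0.0006, 0.0063]
```

Request:
send_rows(
  rows=[
    [0,0,0,0,0,-0.002,0],
    [0,0,0,0.01,0,-0.002,0],
    [0,0,0,0.03,0,-0.002,0],
    [0,0,0,0.055,0,-0.0018,0],
    [0,0,0,0.08,0,-0.0016,0],
    [0,0,0,0.105,0,-0.0014,0],
    [0,0,0,0.13,0,-0.0012,0],
    [0,0,0,0.155,0,-0.001,0],
    [0,0,0,0.175,0,-0.001,0],
    [0,0,0,0.18,0,-0.001,0],
  ],
)

```text
time_s: 17.05
ee_pos: [0.5178, 0.0435, 0.0355]
ee_rot: [-0.0, 1.0, -0.023, -0.002]
force: [-9.2, 0.5, 13.8]
grip_width: 0.0614
gripper_force: 67.9
```

```bash
python3 p.py .5773,.041,.034,-2.65
```

```text
t 17.05 at [0.5178 0.0435 0.0355] yaw -2.62 F [-9.24  0.49 13.79] w 0.0614 gf 67.9 q7 -1.86
[-0.0001, 0.0007, 0.0001] [0.1987, -0.0006, 0.0042]
```

Pressing down too much (14 N). I ease up 1 mm and continue.

Request:
send_rows(
  rows=[
    [0,0,0,0,0,-0.004,0],
    [0,0,0,0.01,0,-0.005,0],
    [0,0,0,0.03,0,-0.005,0],
    [0,0,0,0.05,0,-0.005,0],
    [0,0,0,0.065,0,-0.005,0],
    [0,0,0,0.07,0,-0.005,0],
  ],
)

```text
time_s: 17.55
ee_pos: [0.5438, 0.0426, 0.0361]
ee_rot: [-0.001, 1.0, -0.023, 0.002]
force: [-0.3, 0.0, -5.4]
grip_width: 0.0612
gripper_force: 66.1
```

```bash
python3 p.py .5773,.041,.034,-2.65
```

```text
t 17.55 at [0.5438 0.0426 0.0361] yaw -2.69 F [-0.29  0.   -5.39] w 0.0612 gf 66.1 q7 -1.85
[-0.0002, -0.0007, -0.0001] [0.1117, -0.0001, 0.0074]
```

Request:
send_rows(
  rows=[
    [0,0,0,0,0,0.0018,0],
    [0,0,0,0.01,0,0.0018,0],
    [0,0,0,0.025,0,0.0018,0],
    [0,0,0,0.04,0,0.0018,0],
    [0,0,0,0.055,0,0.0018,0],
    [0,0,0,0.065,0,0.0018,0],
    [0,0,0,0.07,0,0.0018,0],
    [0,0,0,0.07,0,0.0018,0],
  ],
)

```text
time_s: 18.22
ee_pos: [0.564, 0.0417, 0.0359]
ee_rot: [-0.001, 1.0, -0.023, 0.002]
force: [-0.1, 0.1, -5.4]
grip_width: 0.0611
gripper_force: 66.2
```

```bash
python3 p.py .5773,.041,.034,-2.65
```

```text
t 18.22 at [0.564  0.0417 0.0359] yaw -2.68 F [-0.07  0.06 -5.4 ] w 0.0611 gf 66.2 q7 -1.84
[-0.0002, -0.0006, -0.0001] [0.0444, 0.0002, 0.0063]
```

Request:
send_rows(
  rows=[
    [0,0,0,0,0,0.002,0],
    [0,0,0,0,0,0.004,0],
    [0,0,0,0,0,0.004,0],
  ],
)

```text
time_s: 18.47
ee_pos: [0.5639, 0.0417, 0.0355]
ee_rot: [-0.001, 1.0, -0.023, 0.002]
force: [-0.3, -0.4, 3.5]
grip_width: 0.0609
gripper_force: 67.0
```

Request:
send_rows(
  rows=[
    [0,0,0,0.005,0,0,0],
    [0,0,0,0.013,0,0,0],
    [0,0,0,0.02,0,0,0],
    [0,0,0,0.027,0,0,0],
    [0,0,0,0.03,0,0,0],
    [0,0,0,0.03,0,0,0],
  ],
)

```text
time_s: 18.97
ee_pos: [0.5681, 0.0415, 0.0355]
ee_rot: [-0.0, 1.0, -0.023, -0.002]
force: [-9.5, 0.9, 13.2]
grip_width: 0.0615
gripper_force: 68.2
```

```bash
python3 p.py .5773,.041,.034,-2.65
```

```text
t 18.97 at [0.5681 0.0415 0.0355] yaw -2.61 F [-9.51  0.88 13.23] w 0.0615 gf 68.2 q7 -1.84
[-0.0001, 0.0007, 0.0001] [0.0307, 0.0004, 0.005]
```

Request:
send_rows(
  rows=[
    [0,0,0,0.004,0,-0.001,0],
    [0,0,0,0.009,0,-0.002,0],
    [0,0,0,0.014,0,-0.002,0],
    [0,0,0,0.019,0,-0.002,0],
    [0,0,0,0.023,0,-0.002,0],
    [0,0,0,0.025,0,-0.002,0],
    [0,0,0,0.025,0,-0.002,0],
  ],
)

```text
time_s: 19.55
ee_pos: [0.5769, 0.0411, 0.0355]
ee_rot: [-0.0, 1.0, -0.023, -0.001]
force: [-7.3, -0.4, 6.0]
grip_width: 0.0611
gripper_force: 67.6
```

```bash
python3 p.py .5773,.041,.034,-2.65
```

```text
t 19.55 at [0.5769 0.0411 0.0355] yaw -2.62 F [-7.32 -0.45  5.95] w 0.0611 gf 67.6 q7 -1.83
[-0.0001, 0.0004, 0.0001] [0.0013, 0.0004, 0.0051]
```

Near the expected end (0.579). I creep until the wall shows in the force.

Request:
send_rows(
  rows=[
    [0,0,0,0.003,0,0,0],
    [0,0,0,0.006,0,0,0],
    [0,0,0,0.008,0,0,0],
    [0,0,0,0.008,0,0,0],
  ],
)

```text
time_s: 19.88
ee_pos: [0.5791, 0.0411, 0.0355]
ee_rot: [-0.0, 1.0, -0.023, -0.001]
force: [-6.8, 0.5, 6.4]
grip_width: 0.0611
gripper_force: 67.7
```

Request:
send_rows(
  rows=[
    [0,0,0,0.003,0,0,0],
    [0,0,0,0.005,0,0,0],
    [0,0,0,0.005,0,0,0],
  ],
)

```text
time_s: 20.13
ee_pos: [0.5791, 0.0411, 0.0356]
ee_rot: [-0.0, 1.0, -0.023, -0.003]
force: [-10.5, 0.0, 8.9]
grip_width: 0.0612
gripper_force: 67.9
```

Request:
send_rows(
  rows=[
    [0,0,0,0.003,0,0,0],
    [0,0,0,0.006,0,0,0],
    [0,0,0,0.006,0,0,0],
  ],
)

```text
time_s: 20.38
ee_pos: [0.579, 0.0411, 0.0355]
ee_rot: [-0.0, 1.0, -0.023, -0.005]
force: [-14.8, 1.4, 11.8]
grip_width: 0.0613
gripper_force: 68.4
```

```bash
python3 p.py .5773,.041,.034,-2.65
```

```text
t 20.38 at [0.579  0.0411 0.0355] yaw -2.61 F [-14.81   1.36  11.82] w 0.0613 gf 68.4 q7 -1.83
[-0.0001, 0.0015, 0.0001] [-0.0057, 0.0005, 0.0052]
```

The tin is stopped at x = 0.579, where the wall was predicted, and the force rises without motion: it is home. I ease the load, open and rise.

Request:
send_rows(
  rows=[
    [0,0,0,-0.004,0,0,0],
    [0,0,0,-0.006,0,-0.001,0],
    [0,0,0,-0.006,0,-0.001,0.3],
    [0,0,0,-0.006,0,-0.001,1],
    [0,0,0,-0.006,0,-0.001,1],
    [0,0,0,-0.006,0,-0.001,1],
    [0,0,0,-0.006,0,-0.001,1],
  ],
)

```text
time_s: 20.97
ee_pos: [0.5844, 0.0407, 0.0358]
ee_rot: [-0.001, 1.0, -0.023, 0.002]
force: [0.2, 0.2, -0.8]
grip_width: 0.0851
gripper_force: 0.0
```

```bash
python3 p.py .5773,.041,.16,-2.65
```

```text
t 20.97 at [0.5844 0.0407 0.0358] yaw -2.67 F [ 0.19  0.15 -0.82] w 0.0851 gf 0.0 q7 -1.83
[-0.0002, -0.0007, -0.0001] [-0.0219, -0.0005, -0.4139]
```

Request:
send_rows(
  rows=[
    [0,0,0,-0.03,0,0,1],
    [0,0,0,-0.06,0,-0.04,1],
    [0,0,0,-0.08,0,-0.12,1],
    [0,0,0,-0.1,0,-0.22,1],
    [0,0,0,-0.12,0,-0.33,1],
    [0,0,0,-0.14,0,-0.45,1],
    [0,0,0,-0.15,0,-0.55,1],
    [0,0,0,-0.15,0,-0.6,1],
    [0,0,0,-0.15,0,-0.6,1],
  ],
)

```text
time_s: 21.72
ee_pos: [0.5408, 0.0429, 0.2196]
ee_rot: [-0.001, 1.0, -0.023, 0.006]
force: [1.6, -0.6, 0.4]
grip_width: 0.0853
gripper_force: 0.0
```

Request:
send_rows(
  rows=[
    [0,0,0,-0.15,0.1,0,1],
    [0,0,0,-0.25,0.22,0,1],
    [0,0,0,-0.3,0.34,0,1],
    [0,0,0,-0.3,0.46,0,1],
    [0,0,0,-0.3,0.58,0,1],
    [0,0,0,-0.3,0.58,0,1],
    [0,0,0,-0.3,0.58,0,1],
  ],
)

```text
time_s: 22.3
ee_pos: [0.4393, -0.1304, 0.2145]
ee_rot: [-0.0, 1.0, -0.027, 0.001]
force: [0.1, 0.9, -0.2]
grip_width: 0.0854
gripper_force: 0.0
```

```bash
python3 p.py
python3 - <<'E'
from h import *
s=snap("scene");t=snap("top")
b=t[0].astype(int); m=((b[:,:,2]-b[:,:,0]>-3)&(b.sum(2)>430)).astype(np.uint8); l=cv2.connectedComponents(m)[1]
a=np.radians(-2.65)
for u in(258,262,266):
    v=np.where(m[160:225,u])[0]; P=onz(t,u,160+v.max()+.5,.07); print("near end niche x",(P[:2]-[.6313,.0397])@[np.cos(a),np.sin(a)])
A=cv2.resize(t[0][110:260,170:420,::-1],(500,300),interpolation=2)
B=cv2.resize(s[0][130:310,150:450,::-1],(500,300),interpolation=2)
cv2.imwrite("pics/g5.png",np.vstack([A,B]))
E
```

```text
t 22.3 at [ 0.4393 -0.1304  0.2145] yaw -3.09 F [ 0.08  0.89 -0.24] w 0.0854 gf 0.0 q7 -1.52
near end niche x -0.057677855134545944
near end niche x -0.057191193369117134
near end niche x -0.056704552119292415
```

View pics/g5.png

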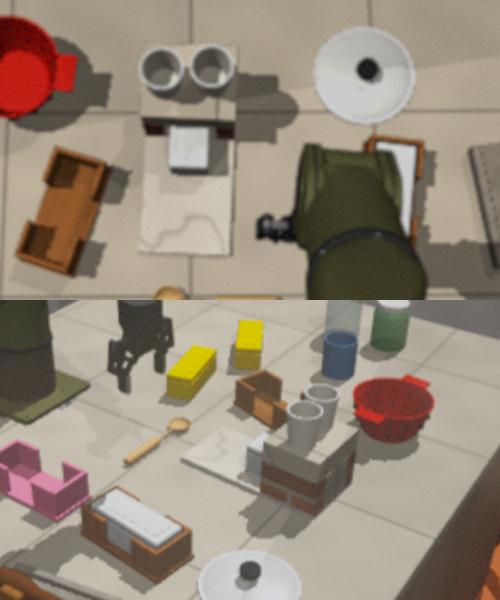

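The picture shows the heavy tin deep in the niche (top crop about (188,148)), the cups standing in place and the light tin seated in its cradle. The near end measures about -57 mm against -62 expected, which is within the measuring error, and the wall contact was felt.

```bash
python3 -c "
from bench import job_done; print(job_done())"
```

```text
the job is handed in; nothing more can be done
None
```

The left tin was the heavy one (about 0.8 kg); I set it on the sill, released it, took it again by its near end and slid it in until it met the back wall, the light tin is back in its own cradle, and the job was handed in after about 22 s on the robot's clock.

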